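Make up a load of five collars and tip it into the finishing tub

TASK

The finishing tub takes five brass collars a load, and three are already in the scoop tray. Put two of the three spare collars from the wooden board into the tray, leaving the third standing where it is. Then carry the tray by its orange handle, tip all five collars into the tub's hopper with the tray's lip low over the mouth, and set the empty tray back down flat on its rubber mat, without disturbing the cup, bottle or tin.

Things in the scene. Friction and masses are not known exactly. Their poses are not given: they have to be found in the camera images.
- tub: Green square finishing tub fixed to the bench, 240 x 240 mm, 130 mm high. Its top is an open hopper lined with rubber: mouth about 200 mm square inside the steel rim, narrowing to about 120 mm square at the hopper floor, which lies 50 mm above the bench. Origin at the centre of its underside on the bench, z up, x and y square to its sides.
- tub_mouth (a point): Centre of the tub's mouth, level with the top of the rim, 130 mm above the bench.
- mat: Black rubber mat fixed to the bench, 190 (x) x 200 (y) x 4 mm; origin at the centre of its underside. The tray starts on it and goes back on it.
- tray_floor (a point): Centre of the tray's inner floor, 3 mm above its underside; z up out of the floor, -y to the pouring lip, +y to the handle. Loose aluminium scoop tray, 260 g, outside 120 (x) x 125 (y) mm, walls 3 mm thick; side walls 35 mm, rear wall (+y) 40 mm high; no front wall, only a 26 mm spout rising at 15 degrees.
- tray_lip (a point): Middle of the tray's pouring edge, the front end of the spout: in the axes of tray_floor at x 0, y -87.5, z +5 mm. Collars stand still while the tray is level; they begin to slide or topple at some 25 to 40 degrees, and all run out when the tray is tipped lip-down by 65 to 75 degrees for a second or so.
- tray_grip (a point): Grip point of the tray's orange handle: x 0, y +91, z +77 mm from tray_floor, same axes. The handle is a plate 45 mm wide (x), 12 mm thick, leaning back from the lip 25 degrees off vertical; the point is mid-thickness, 25 mm below its upper end along the plate. Grip across the thickness, fingers pointing down along the plate, firmly (60 N or more): the load, 0.6 kg full, hangs in front.
- tray_collar1_center (a point): Brass collar, a plain cylinder 26 mm across and 28 mm tall with a dark bore mark on top, about 70 g. Point at its centre. At the start it stands in the tray near the rear wall, at x -36, y +36 mm from tray_floor.
- tray_collar2_center (a point): Like tray_collar1, starting at x 0, y +36 mm from tray_floor.
- tray_collar3_center (a point): Like tray_collar1, starting at x +36, y +36 mm from tray_floor.
- spare1_center (a point): Same collar as tray_collar1 (26 mm across, 28 mm tall, about 70 g, grip across its sides from any direction). Point at its centre. At the start it stands upright on the board, one of three spares in a row 70 mm apart; all spares are alike, any two will do.
- spare2_center (a point): Same collar as tray_collar1 (26 mm across, 28 mm tall, about 70 g, grip across its sides from any direction). Point at its centre. At the start it stands upright on the board, one of three spares in a row 70 mm apart; all spares are alike, any two will do.
- spare3_center (a point): Same collar as tray_collar1 (26 mm across, 28 mm tall, about 70 g, grip across its sides from any direction). Point at its centre. At the start it stands upright on the board, one of three spares in a row 70 mm apart; all spares are alike, any two will do.
- board: Wooden board fixed to the bench, 220 (x) x 65 (y) x 12 mm, holding the row of spare collars along its x axis; origin at the centre of its underside.
- cup: Bystander: red plastic cup, 72 mm across, 95 mm tall, loose; origin at the centre of its underside.
- bottle: Bystander: white bottle with a blue cap, 52 mm across, 130 mm tall, loose; origin at the centre of its underside.
- tin: Bystander: low tin, 72 mm across, 70 mm tall, loose; origin at the centre of its underside.
Things that resemble listed ones, but are neither listed nor needed, are in the scene too. Leave any blue look-alike of the part that bears spare3_center alone.

How it is judged (in metres and radians):
On the way, in this order (a step that is already met when the one before it is completed fails the run):
1. the tray stands flat on its mat with five collars in it, two of them former spares; the third spare still stands where it was (x of tray_collar1_center in the frame of tray_floor between -0.06 and 0.06 m and y of tray_collar1_center in the frame of tray_floor between -0.065 and 0.062 m and z of tray_collar1_center in the frame of tray_floor between 0.004 and 0.03 m and x of tray_collar2_center in the frame of tray_floor between -0.06 and 0.06 m and y of tray_collar2_center in the frame of tray_floor between -0.065 and 0.062 m and z of tray_collar2_center in the frame of tray_floor between 0.004 and 0.03 m and x of tray_collar3_center in the frame of tray_floor between -0.06 and 0.06 m and y of tray_collar3_center in the frame of tray_floor between -0.065 and 0.062 m and z of tray_collar3_center in the frame of tray_floor between 0.004 and 0.03 m and ((x of spare1_center in the frame of tray_floor between -0.06 and 0.06 m and y of spare1_center in the frame of tray_floor between -0.065 and 0.062 m and z of spare1_center in the frame of tray_floor between 0.004 and 0.03 m and x of spare2_center in the frame of tray_floor between -0.06 and 0.06 m and y of spare2_center in the frame of tray_floor between -0.065 and 0.062 m and z of spare2_center in the frame of tray_floor between 0.004 and 0.03 m and distance of spare3_center from where it was at the start of the episode below 0.02 m and angle between spare3_center's own z axis and vertical below 0.15 rad) or (x of spare1_center in the frame of tray_floor between -0.06 and 0.06 m and y of spare1_center in the frame of tray_floor between -0.065 and 0.062 m and z of spare1_center in the frame of tray_floor between 0.004 and 0.03 m and distance of spare2_center from where it was at the start of the episode below 0.02 m and angle between spare2_center's own z axis and vertical below 0.15 rad and x of spare3_center in the frame of tray_floor between -0.06 and 0.06 m and y of spare3_center in the frame of tray_floor between -0.065 and 0.062 m and z of spare3_center in the frame of tray_floor between 0.004 and 0.03 m) or (distance of spare1_center from where it was at the start of the episode below 0.02 m and angle between spare1_center's own z axis and vertical below 0.15 rad and x of spare2_center in the frame of tray_floor between -0.06 and 0.06 m and y of spare2_center in the frame of tray_floor between -0.065 and 0.062 m and z of spare2_center in the frame of tray_floor between 0.004 and 0.03 m and x of spare3_center in the frame of tray_floor between -0.06 and 0.06 m and y of spare3_center in the frame of tray_floor between -0.065 and 0.062 m and z of spare3_center in the frame of tray_floor between 0.004 and 0.03 m)) and angle between tray_floor's own z axis and vertical below 0.1 rad and height (world z) of tray_floor below 0.016 m and horizontal distance between tray_floor and mat below 0.06 m), for 0.2 s.
2. the tray is tipped by more than 40 degrees with its lip over the tub's mouth and no more than 90 mm above the rim (angle between tray_floor's own z axis and vertical above 0.7 rad and x of tray_lip in the frame of tub_mouth between -0.1 and 0.1 m and y of tray_lip in the frame of tub_mouth between -0.1 and 0.1 m and z of tray_lip in the frame of tub_mouth between -0.09 and 0.09 m), for 0.1 s.
At the end, for the whole second after the job is handed in: The three tray collars and two of the spares lie inside the tub's hopper, below its rim; the third spare stands upright on the board within 20 mm of where it started; the tray stands flat (within 6 degrees) on the mat, its floor centre within 60 mm of the mat's centre (x of tray_collar1_center in the frame of tub between -0.1 and 0.1 m and y of tray_collar1_center in the frame of tub between -0.1 and 0.1 m and z of tray_collar1_center in the frame of tub between 0.03 and 0.125 m and x of tray_collar2_center in the frame of tub between -0.1 and 0.1 m and y of tray_collar2_center in the frame of tub between -0.1 and 0.1 m and z of tray_collar2_center in the frame of tub between 0.03 and 0.125 m and x of tray_collar3_center in the frame of tub between -0.1 and 0.1 m and y of tray_collar3_center in the frame of tub between -0.1 and 0.1 m and z of tray_collar3_center in the frame of tub between 0.03 and 0.125 m and ((x of spare1_center in the frame of tub between -0.1 and 0.1 m and y of spare1_center in the frame of tub between -0.1 and 0.1 m and z of spare1_center in the frame of tub between 0.03 and 0.125 m and x of spare2_center in the frame of tub between -0.1 and 0.1 m and y of spare2_center in the frame of tub between -0.1 and 0.1 m and z of spare2_center in the frame of tub between 0.03 and 0.125 m and distance of spare3_center from where it was at the start of the episode below 0.02 m and angle between spare3_center's own z axis and vertical below 0.15 rad) or (x of spare1_center in the frame of tub between -0.1 and 0.1 m and y of spare1_center in the frame of tub between -0.1 and 0.1 m and z of spare1_center in the frame of tub between 0.03 and 0.125 m and distance of spare2_center from where it was at the start of the episode below 0.02 m and angle between spare2_center's own z axis and vertical below 0.15 rad and x of spare3_center in the frame of tub between -0.1 and 0.1 m and y of spare3_center in the frame of tub between -0.1 and 0.1 m and z of spare3_center in the frame of tub between 0.03 and 0.125 m) or (distance of spare1_center from where it was at the start of the episode below 0.02 m and angle between spare1_center's own z axis and vertical below 0.15 rad and x of spare2_center in the frame of tub between -0.1 and 0.1 m and y of spare2_center in the frame of tub between -0.1 and 0.1 m and z of spare2_center in the frame of tub between 0.03 and 0.125 m and x of spare3_center in the frame of tub between -0.1 and 0.1 m and y of spare3_center in the frame of tub between -0.1 and 0.1 m and z of spare3_center in the frame of tub between 0.03 and 0.125 m)) and angle between tray_floor's own z axis and vertical below 0.1 rad and height (world z) of tray_floor below 0.016 m and horizontal distance between tray_floor and mat below 0.06 m); the robot touches nothing.
It fails at once if the cup, bottle or tin is moved by more than 30 mm or tipped over (distance of any of cup, bottle, tin from where it was at the start of the episode above 0.03 m or angle between any of cup, bottle, tin's own z axis and vertical above 0.4 rad).
It also fails if it takes over 72 s, if anything falls off the work surface, if the arm or the gripper's body presses on something with over 40 N, if the wrist force passes 120 N, or if a joint passes its speed limit or range.

ROBOT

A 7-joint arm with a two-finger parallel gripper is mounted at the origin on the work surface. World frame = base frame: x ahead of the robot, y to its left, z up, the work surface at z = 0. Lengths are in mm, angles in rad, forces in N, time in s.
With the tool pointing down it reaches from about 425 to 950 mm from the base axis. Payload 16.7 kg.
Tool frame: the origin (TCP) lies on the centre line of the jaws, within the pads' length; the fingertips stand 14 mm ahead of it and the grasp point (between the pads) lies 5 mm behind it (bot.tip_extent is the x of the fingertips in the tool frame, in mm); x points along the fingers, z is the direction in which the jaws open and shut, and the axes are right-handed (so a half turn about x gives the same grasp; the last joint's range is limited). The gripper opens to 94 mm and grips with 3 to 60 N. Pads are 16 mm wide; open, the fingers measure 119 mm over their backs; the gripper's body (75 mm by 177 mm) begins 78 mm behind the grasp point.
Start: joints at [0.963, 0.426, 0.074, 1.606, -0.034, 1.111, -0.067], TCP at [298.904, -605.171, 219.467] pointing down, gripper open.
Joint ranges: [-2.85, 2.85], [-0.5, 2.14], [-1.23, 1.37], [0.21, 2.46], [-1.02, 4.16], [0.16, 2.05], [-2.73, 2.73]. Speed limits (rad/s): [1.89, 1.89, 2.39, 2.39, 3.01, 3.01, 3.01].

INTERFACE

Orientations are given as a rotation vector (axis times angle).
In Python, from rig import bot gives the robot as it stands.
- The arm moves only by the tool send_rows, never from a script. Its argument "steps" is one flat list of numbers, 5 for each row, row after row: the finger opening in mm, from 0 to 94, then the shift along the tool's x, y, z in mm, then the turn about the tool's x in degrees. A call has 1 to 8 rows; each row is the pose to reach, as a shift and turn from the pose commanded when the call began, along the tool's axes at that moment; what a row does not reach only later rows make up. A row lasts 1/10 s, in which the tool goes at most 50 mm and 8.59 degrees, less where a joint would pass 70% of its speed; a pose out of reach is approached as far as the arm can. A call with a gripper value outside its range is refused whole. The fingers move at their own pace and stop on an object; the grip force is fixed at half the most. Time passes only in rows, so rows that repeat a pose let the fingers close. It gives the time, the measured TCP pose, the force and the opening at its end, in the units of the state.
- bot.get_state(): the state, without advancing time (a new reading comes with each control period).
- bot.snapshot(name): name is "scene" or "top" or "wrist"; returns (picture, depth): 420x560x3 uint8, red, green, blue; 420x560 float32, mm along the optical axis (not along the pixel's ray), 0 where there is no reading.
- bot.camera_model(name): a dict with "intrinsics" (3x3 intrinsics, pixels), "k1" (the pictures are not rectified: a ray, as slopes to the right and down, at radius r is drawn at 1 + k1 r^2 times it, then the intrinsics apply), "pose" (4x4, takes a point from camera to world coordinates). Camera axes: x right, y up, looking along -z (the intrinsics and any distortion apply to the point x, -y, -z); pixel columns grow to the right and rows downward; lengths in mm; the calibration is good to about 2 mm. A picture is of the moment at which its call begins: read the wrist's pose just before it. camera_model takes no time and is no camera call; for the wrist camera it gives the pose at the moment of the call.
- bot.job_done(): hands the job in, once; it reports no verdict.
Trained networks look in the newest picture that a camera, given by its name, has taken for a name from the list of things; names that differ only in an ending like _2 or _b are one class to them, and where a whole thing is asked for, a point or a joint stands for the part that bears it (a point fixed in the world has none). Each returns a list of dicts, best first, with "conf" (0 to 1); they miss things now and then, are a little off and sometimes report something else, mostly with a low value. They report only what shows in the picture. A call takes as long as a camera call. They do not tell look-alikes from the thing itself.
- bot.look_for(target, camera): "position" ([x, y, z] in mm, in world coordinates, good to about 4 mm: the middle of the surface that is visible of it).
- bot.spot_point(target, camera): "position" ([x, y, z] in mm, in world coordinates, good to about 4 mm: a listed point, or the origin of a listed thing).
The state is a dict: "t": time; "q": joint angles; "joint_velocities": joint speeds; "joint_torque": joint torques, N m; "ee_pos": TCP position; "tcp_rot": TCP orientation; "force": force on the tool from outside, world axes, zero at the start; "moment": the same for the moment, N m; "width": opening from 0.0 (shut) to 1.0 (fully open).
Only numpy, scipy, OpenCV 4.12 (cv2) and the standard library are available. Lean on these libraries where they do the work, as an engineer would, in place of code of your own. Each camera call takes 0.05 s, during which the arm holds its last target. There are 200 camera calls.

## Working session

There is one attempt and no reset: what is moved stays moved. The work goes in short steps, Python scripts to look and compute and a tool call to move; the robot and the scene stay as the last step left them, time stands still between calls to the robot, and variables do not carry over. Pictures are saved under pics/ and viewed, about 8 in all and at most 12, crops included, and the job is handed in when it is done.

Besides the shell and the picture viewer there is one more tool, called after "Emit:" by a JSON object that holds its "api" and its "payload", one argument or row to a line. send_rows: Moves the arm, as the interface text tells. Its arguments: {"type":"object","properties":{"steps":{"type":"array"}},"required":["steps"]}

```bash
mkdir -p pics; ls
cat > h.py <<'E'
import numpy as np, cv2
from rig import bot
from scipy.spatial.transform import Rotation as R
def save(cam,fn):
    p,d=bot.snapshot(cam); cv2.imwrite('pics/'+fn,p[:,:,::-1]); return p,d
def proj(cam,P):
    c=bot.camera_model(cam); T=np.linalg.inv(np.array(c['pose'])); q=T[:3,:3]@np.array(P)+T[:3,3]
    s=np.array([q[0],-q[1]])/-q[2]; s=s*(1+c['k1']*(s@s)); K=np.array(c['intrinsics']); return (K@[s[0],s[1],1])[:2].round(0)
E
python3 - <<'E'
from h import *
s=bot.get_state(); print(s['ee_pos'],s['tcp_rot'],R.from_rotvec(s['tcp_rot']).as_matrix().round(4),bot.tip_extent,s['width'])
a,_=save('top','a.png'); b,_=save('scene','b.png')
cv2.imwrite('pics/ab.png',cv2.resize(np.vstack([a,b]),(560,840))[:, :, ::-1]) if 0 else None
for t in ['tub','tub_mouth','mat','tray_floor','tray_lip','tray_grip','tray_collar1_center','spare1_center','board','cup','bottle','tin']:
    for cam in ['top','scene']:
        print(t,cam,[(np.round(r['position']).tolist(),round(r['conf'],2),proj(cam,r['position']).tolist()) for r in bot.spot_point(t,cam)][:7])
E
```

```text
pics
[ 298.70441909 -604.83236774  218.78866024] [ 0.86562487  1.39311999 -0.86465524] [[-6.000e-04  8.966e-01  4.428e-01]
 [ 1.100e-03  4.428e-01 -8.966e-01]
 [-1.000e+00 -1.000e-04 -1.300e-03]] 14.0 1.0003345404065676
tub top [([497.0, -271.0, 1.0], 0.57, [409.0, 247.0])]
tub scene [([494.0, -272.0, 2.0], 0.89, [134.0, 246.0]), ([506.0, 253.0, 22.0], 0.5, [347.0, 181.0])]
tub_mouth top [([498.0, -273.0, 129.0], 0.85, [428.0, 240.0])]
tub_mouth scene [([494.0, -273.0, 132.0], 0.83, [120.0, 197.0])]
mat top []
mat scene [([560.0, 220.0, -1.0], 0.97, [347.0, 204.0])]
tray_floor top [([546.0, 216.0, 7.0], 0.71, [199.0, 251.0])]
tray_floor scene [([544.0, 218.0, 4.0], 0.65, [343.0, 199.0]), ([538.0, 308.0, 83.0], 0.42, [376.0, 161.0])]
tray_lip top [([551.0, 127.0, 14.0], 0.74, [237.0, 244.0])]
tray_lip scene [([554.0, 128.0, 10.0], 0.97, [312.0, 209.0]), ([501.0, 26.0, 3.0], 0.54, [262.0, 210.0])]
tray_grip top [([539.0, 308.0, 81.0], 0.98, [151.0, 256.0])]
tray_grip scene [([539.0, 308.0, 86.0], 0.87, [376.0, 160.0])]
tray_collar1_center top [([507.0, 250.0, 22.0], 0.46, [185.0, 269.0
[... 188 characters left out ...]
, -1.0], 0.78, [285.0, 261.0])]
board scene [([499.0, 25.0, -2.0], 0.7, [262.0, 212.0])]
cup top [([740.0, 196.0, -5.0], 0.86, [203.0, 172.0])]
cup scene [([744.0, 198.0, -2.0], 0.68, [384.0, 254.0])]
bottle top [([756.0, -29.0, -1.0], 0.71, [293.0, 155.0]), ([495.0, -274.0, 3.0], 0.58, [410.0, 248.0])]
bottle scene [([763.0, -31.0, -2.0], 0.8, [290.0, 297.0]), ([506.0, 251.0, 22.0], 0.25, [347.0, 181.0])]
tin top [([761.0, 98.0, 3.0], 0.96, [241.0, 158.0]), ([498.0, -273.0, 130.0], 0.64, [428.0, 240.0])]
tin scene [([755.0, 93.0, 2.0], 0.98, [344.0, 273.0]), ([498.0, 20.0, 24.0], 0.7, [259.0, 203.0]), ([764.0, -26.0, -3.0], 0.66, [292.0, 297.0]), ([502.0, 26.0, -0.0], 0.41, [263.0, 212.0])]
```

View pics/a.png

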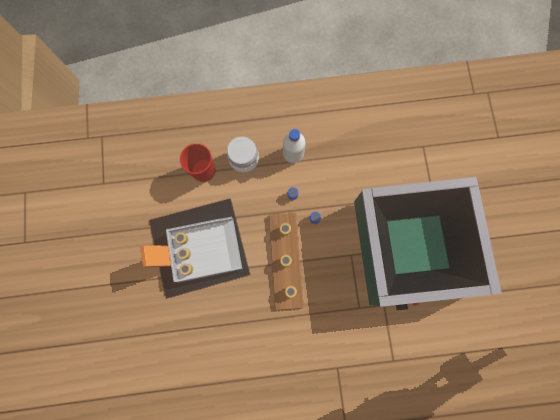

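View pics/b.png

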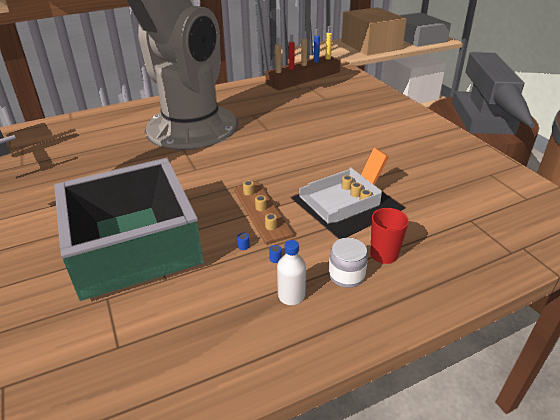

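```bash
cat >> h.py <<'E'
def ray(cam,u,v,c=None):
    c=c or bot.camera_model(cam); K=np.array(c['intrinsics']); D=np.array([c['k1'],0,0,0,0.])
    s=cv2.undistortPoints(np.array([[[u,v]]],float),K,D)[0,0]; T=np.array(c['pose'])
    return T[:3,3],T[:3,:3]@np.array([s[0],-s[1],-1])
def atz(cam,u,v,z,c=None):
    o,r=ray(cam,u,v,c); return o+r*(z-o[2])/r[2]
def tool(P,yaw=None):
    """shift in tool axes to bring TCP to P; turn to bring tool z to azimuth yaw (deg)"""
    s=bot.get_state(); M=R.from_rotvec(s['tcp_rot']).as_matrix(); d=M.T@(np.array(P)-s['ee_pos'])
    t=None
    if yaw is not None:
        w=np.array([np.cos(np.radians(yaw)),np.sin(np.radians(yaw)),0]); t=np.degrees(np.arctan2(-(M[:,1]@w),M[:,2]@w))
    return d.round(1),t
def gold(p,d,cam,c,lo=(10,110,60),hi=(32,255,255),amin=15,amax=3000):
    h=cv2.cvtColor(p,cv2.COLOR_RGB2HSV); m=cv2.inRange(h,lo,hi); n,_,st,ce=cv2.connectedComponentsWithStats(m)
    return [(ce[i],st[i]) for i in range(1,n) if amin<st[i,4]<amax]
E
python3 - <<'E'
from h import *
p=cv2.imread('pics/a.png')[:,:,::-1].copy()
cv2.imwrite('pics/c.png',cv2.resize(p[180:310,140:330],None,fx=4,fy=4,interpolation=cv2.INTER_CUBIC)[:,:,::-1])
for n,u,v in [('far',285,229),('mid',286,261),('near',291,292),('c1',185,269.5),('c2',182.5,254),('c3',181,238.5)]:
    print(n,atz('top',u,v,40 if n in('far','mid','near') else 35).round(1))
print(bot.camera_model('top')['pose'][:3,3])
for P in ([500,22,150],): print(tool(P,4.1))
E
```

```text
far [568.4  12.7  40. ]
mid [496.   19.2  40. ]
near [427.   16.4  40. ]
c1 [504.6 246.7  35. ]
c2 [540.  249.9  35. ]
c3 [575.7 250.9  35. ]
[421.44030811  33.11899833 987.22904466]
(array([  69.5,  458. , -473.3]), np.float64(-67.8174185130383))
```

View pics/c.png

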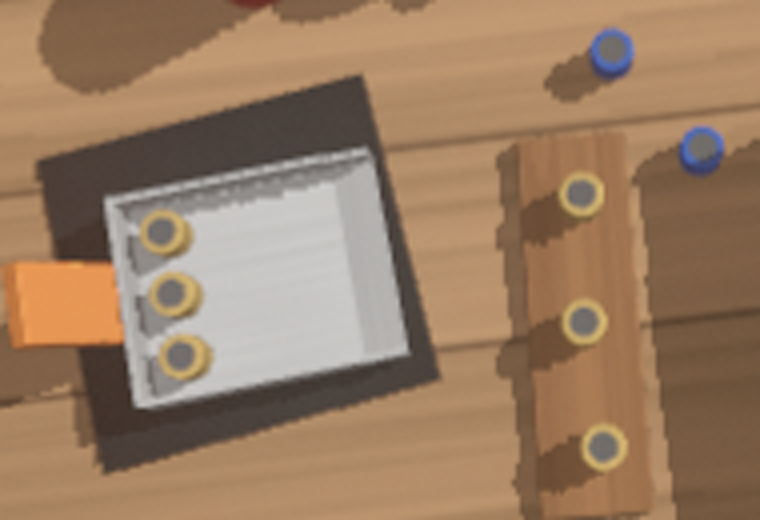

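Emit:
{"api": "send_rows", "payload": {
  "steps": [50,0,270,-280,-34,50,0,270,-280,-64,50,0,270,-280,-64,50,0,270,-280,-64,50,0,270,-280,-64,50,0,270,-280,-68,50,0,270,-280,-68,50,0,270,-280,-68]
}}

```text
t: 2.1
ee_pos: [417.6, -231.9, 219.9]
tcp_rot: [-0.065, 1.569, 0.064]
force: [1.1, -0.1, -0.5]
width: 0.532
```

```bash
python3 -c "
from h import *
s=bot.get_state();print(s['t'],s['ee_pos'],s['q'],s['force']);print(tool([496,19,130],4))"
```

```text
2.1 [ 417.55738001 -231.85689335  219.85706059] [ 0.66542643  0.11829582 -0.31502144  2.01843092  0.04329421  1.01035693
  0.41186451] [ 1.07802203 -0.06116112 -0.51152877]
(array([ 89.8, 243.6,  98.8]), np.float64(0.7210124473632038))
```

Emit:
{"api": "send_rows", "payload": {
  "steps": [50,0,240,97,0.7,50,0,244,99,0.7,50,0,244,99,0.7,50,0,244,99,0.7,50,20,244,99,0.7,50,60,244,99,0.7,50,90,244,99,0.7,50,90,244,99,0.7]
}}

```text
t: 2.9
ee_pos: [495.3, 16.5, 126.4]
tcp_rot: [-0.05, 1.576, 0.051]
force: [0.5, -0.9, -0.1]
width: 0.532
```

Run:
```python
from h import *
c=bot.camera_model('wrist'); p,d=save('wrist','w1.png'); s=bot.get_state(); print(s['ee_pos'],s['t'])
print(np.array(c['pose']).round(2))
for q in gold(p,d,'wrist',c,amin=60,amax=40000): print(q[0].round(0),q[1], atz('wrist',*q[0],40,c).round(1))
for r in bot.spot_point('spare1_center','wrist'): print(np.round(r['position'],1),r['conf'])
```

```text
[496.49817586  16.21114304 128.62887686] 2.95
[[ 1.0000e+00 -7.0000e-02 -1.0000e-02  4.9334e+02]
 [ 7.0000e-02  9.7000e-01  2.4000e-01  8.5870e+01]
 [-1.0000e-02 -2.4000e-01  9.7000e-01  2.9135e+02]
 [ 0.0000e+00  0.0000e+00  0.0000e+00  1.0000e+00]]
[ 39. 138.] [    0     0    97   306 16495] [302.5  67.6  40. ]
[497.  68.] [ 476    0   41  179 1916] [648.2 140.8  40. ]
[531. 158.] [ 492    0   68  306 8171] [690.7  77.4  40. ]
[61. 92.] [ 58  73   8  40 132] [323.8 102.7  40. ]
[ 63. 123.] [ 60 111  10  22  78] [324.2  80.1  40. ]
[477. 169.] [472 162  11  15  61] [646.5  65.   40. ]
[473. 187.] [467 175  13  22  94] [646.4  51.3  40. ]
[ 68. 289.] [ 62 279  12  25  72] [314.9 -61.4  40. ]
[240. 302.] [226 292  31  18 195] [466.2 -61.2  40. ]
[167. 328.] [158 295  23  66 762] [402.2 -92.   40. ]
[395. 326.] [381 295  24  65 718] [602.9 -76.2  40. ]
[ 54. 363.] [ 42 340  26  47 661] [ 289.3 -142.9   40. ]
[368. 382.] [ 144  340  377   54 4560] [ 587.1 -137.1   40. ]
[274. 363.] [ 205  346  155   33 2044] [ 498.6 -120.9   40. ]
[431.8  21.8  25.8] 0.68
```

View pics/w1.png

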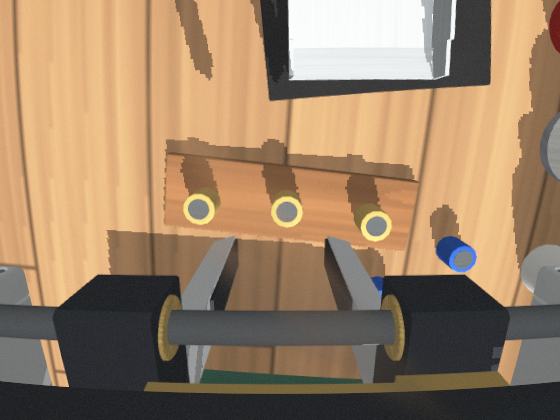

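Run:
```python
from h import *
c=bot.camera_model('wrist')
for q in [(199,209),(287,211.5),(376,226)]: print(atz('wrist',*q,40,c).round(1))
print(bot.get_state()['ee_pos'],tool([500,20,31],4))
```

```text
[433.2  17.2  40. ]
[503.6  19.7  40. ]
[576.5  12.2  40. ]
[497.58685653  15.98749086 130.1034347 ] (array([99.1,  3.8,  2.7]), np.float64(-0.42975625577749726))
```

Emit:
{"api": "send_rows", "payload": {
  "steps": [50,40,3.5,4,-0.4,50,80,3.5,4,-0.4,50,99,3.5,4,-0.4,50,99,3.5,4,-0.4,0,99,3.5,4,-0.4,0,99,3.5,4,-0.4,0,99,3.5,4,-0.4,0,99,3.5,4,-0.4]
}}

```text
t: 3.8
ee_pos: [502.1, 19.7, 31.8]
tcp_rot: [-0.054, 1.568, 0.054]
force: [-2.1, -0.5, 14.7]
width: 0.268
```

```bash
python3 -c "
from h import *
s=bot.get_state();print(s['t'],s['ee_pos'],s['width']*94,s['force']);print(tool([535,216,31],4))"
```

```text
3.8 [502.13897099  19.72448457  31.80236428] 25.20979184274755 [-2.12309183 -0.46009629 14.68930346]
(array([  0.8, 193.5,  46.3]), np.float64(-0.04087150932207072))
```

Emit:
{"api": "send_rows", "payload": {
  "steps": [0,-40,0,0,0,0,-80,0,0,0,0,-110,40,20,0,0,-110,90,40,0,0,-110,120,43,0,0,-110,120,43,0,0,-110,120,43,0]
}}

```text
t: 4.5
ee_pos: [535.6, 143.3, 140.8]
tcp_rot: [-0.056, 1.57, 0.056]
force: [-0.1, -0.3, -0.8]
width: 0.27
```

Run:
```python
from h import *
c=bot.camera_model('wrist'); p,d=save('wrist','w2.png'); s=bot.get_state(); print(s['ee_pos'],s['t'],s['width']*94,s['force'])
for t in ['tray_floor','tray_lip','tray_grip','tray_collar1_center','mat']:
  for r in bot.spot_point(t,'wrist'): print(t,np.round(r['position'],1),r['conf'])
h=cv2.cvtColor(p,cv2.COLOR_RGB2HSV); print(proj('wrist',[545,217,7]))
```

```text
[535.69980794 142.083901   140.62203838] 4.55 25.204117302107758 [-0.22430991 -0.25412011 -0.40593179]
tray_floor [546.9 213.4   5.7] 0.8
tray_lip [551.1 130.1  14.3] 0.6
tray_collar1_center [507.2 248.9  20.5] 0.58
[296. 120.]
```

View pics/w2.png

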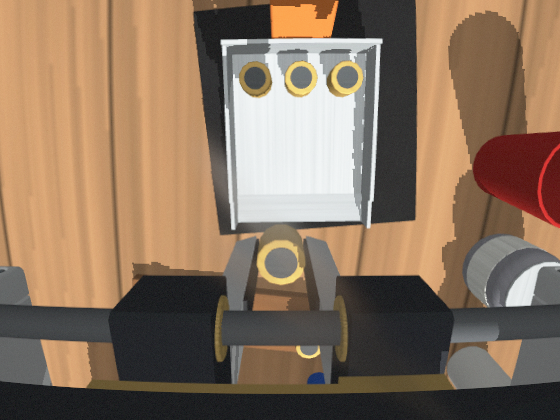

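Run:
```python
from h import *
c=bot.camera_model('wrist')
q=[atz('wrist',*x,35,c) for x in [(255,79),(302,78),(346,78)]]; print(np.round(q,1))
for x in [(234,226),(369,226)]: print('frontlow',atz('wrist',*x,9,c).round(1))
for x in [(222,41),(381,41)]: print('rear top',atz('wrist',*x,44,c).round(1))
```

```text
[[509.9 245.6  35. ]
 [546.3 248.8  35. ]
 [580.5 251.5  35. ]]
frontlow [494.8 117.    9. ]
frontlow [621.7 125.8   9. ]
rear top [484.8 270.   44. ]
rear top [602.2 278.7  44. ]
```

Emit:
{"api": "send_rows", "payload": {
  "steps": [0,0,40,-7.5,0,0,0,68,-7.5,0,0,40,68,-7.5,0,0,80,68,-7.5,0,0,105,68,-7.5,0,0,113,68,-7.5,0,0,113,68,-7.5,0,32,113,68,-7.5,0]
}}

```text
t: 5.6
ee_pos: [524.1, 209.8, 28.1]
tcp_rot: [-0.054, 1.57, 0.054]
force: [0.4, 0.0, 0.6]
width: 0.322
```

Emit:
{"api": "send_rows", "payload": {
  "steps": [32,0,0,0,0,32,0,0,0,0,32,-40,0,0,0,32,-80,0,0,0,50,-110,0,0,0,50,-110,-40,10,0,50,-110,-80,20,0,50,-110,-120,40,0]
}}

```text
t: 6.4
ee_pos: [571.8, 91.7, 138.6]
tcp_rot: [-0.056, 1.569, 0.055]
force: [0.3, 0.3, 0.6]
width: 0.533
```

Run:
```python
from h import *
c=bot.camera_model('wrist'); p,d=save('wrist','w3.png'); s=bot.get_state(); print(s['ee_pos'],s['t'],s['width']*94,s['force'])
print(tool([574,13,32],4),tool([574,13,100],4))
```

```text
[575.70681073  83.62508772 138.05622081] 6.45 50.04610902778614 [ 2.85371567 -8.94291688  0.54340515]
(array([106.3, -70. ,  -6.3]), np.float64(-0.40363357909117753)) (array([ 38.3, -70.3,  -6.2]), np.float64(-0.40363357909117753))
```

View pics/w3.png

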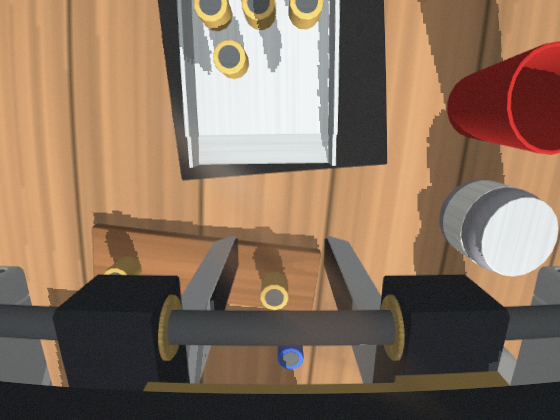

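Emit:
{"api": "send_rows", "payload": {
  "steps": [50,0,0,0,-0.4]
}}

```text
t: 6.55
ee_pos: [573.0, 89.9, 137.8]
tcp_rot: [-0.057, 1.569, 0.056]
force: [0.6, 1.4, -0.1]
width: 0.532
```

Run:
```python
from h import *
c=bot.camera_model('wrist'); p,d=bot.snapshot('wrist'); s=bot.get_state(); print(s['ee_pos'],s['t'])
h=cv2.cvtColor(p,cv2.COLOR_RGB2HSV)[270:330,240:320]; m=cv2.inRange(h,(20,130,120),(34,255,255)); ys,xs=np.nonzero(m); print(len(xs)); x,r=cv2.minEnclosingCircle(np.c_[xs,ys].astype(np.float32)); x=np.array(x)+[240,270]; print(x,r,atz('wrist',*x,40,c))
print(tool([575,12.5,32],4))
```

```text
[572.19645595  92.06233256 137.75267326] 6.6
94
[271.20972824 289.58771896] 17.015344619750977 [571.09683248  19.89750345  40.        ]
(array([105.7, -79.6,  -3.2]), np.float64(0.29814505830938814))
```

Run:
```python
from h import *
c=bot.camera_model('wrist'); p,d=save('wrist','w4.png'); s=bot.get_state(); print(s['ee_pos'],s['t'])
h=cv2.cvtColor(p,cv2.COLOR_RGB2HSV); print(h[288,255:300].tolist()[::2])
print(proj('wrist',[574.5,12.5,40]),proj('wrist',[571,19.9,40]))
cv2.imwrite('pics/w4c.png',cv2.resize(p[240:340,210:350],None,fx=5,fy=5)[:,:,::-1])
```

```text
[571.74394812  93.35929253 137.7713896 ] 6.65
[[13, 136, 180], [13, 133, 182], [13, 133, 180], [18, 119, 118], [18, 125, 133], [19, 129, 196], [21, 129, 227], [20, 132, 226], [21, 131, 227], [21, 127, 228], [21, 129, 229], [21, 131, 230], [21, 129, 229], [20, 129, 215], [19, 127, 135], [19, 120, 119], [17, 128, 147], [13, 131, 175], [14, 137, 170], [13, 132, 174], [14, 132, 172], [13, 131, 175], [13, 133, 172]]
[275. 301.] [272. 293.]
```

View pics/w4c.png

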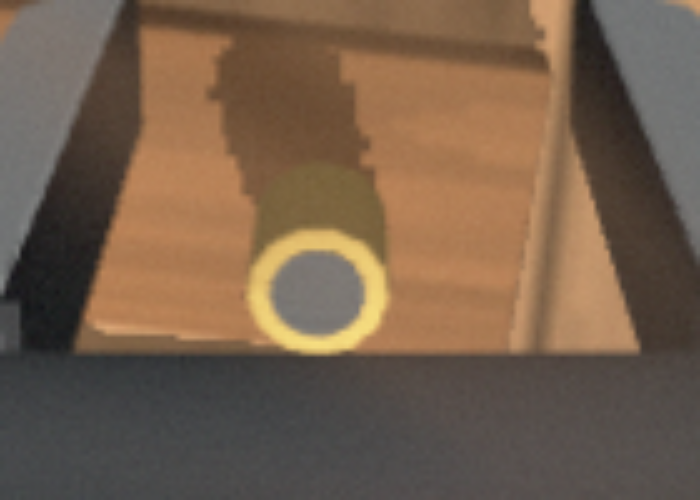

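Emit:
{"api": "send_rows", "payload": {
  "steps": [50,0,-40,-2,0,50,0,-78.5,-4,0,50,40,-78.5,-4,0,50,80,-78.5,-4,0,50,106,-78.5,-4,0,50,106,-78.5,-4,0,0,106,-78.5,-4,0,0,106,-78.5,-4,0]
}}

```text
t: 7.45
ee_pos: [574.7, 15.2, 33.2]
tcp_rot: [-0.061, 1.568, 0.061]
force: [0.2, -0.5, 0.4]
width: 0.394
```

Emit:
{"api": "send_rows", "payload": {
  "steps": [0,0,0,0,0,0,0,0,0,0,0,-40,0,0,0,0,-80,0,0,0,0,-110,0,0,0,0,-110,50,6,0,0,-110,100,12,0]
}}

```text
t: 8.15
ee_pos: [579.2, 113.9, 143.5]
tcp_rot: [-0.057, 1.567, 0.056]
force: [0.3, 1.2, -0.7]
width: 0.269
```

Run:
```python
from h import *
s=bot.get_state(); print(s['ee_pos'],s['t'],s['width']*94,s['force'],s['q'])
print(tool([571.2,212.5,27.5],4))
```

```text
[579.19668637 113.86864299 143.54584713] 8.15 25.32336813069062 [ 0.29527071  1.17687664 -0.71716364] [ 0.12266101  0.41704853 -0.53739516  1.84781681  0.2608722   0.94351631
 -0.45880157]
(array([116. ,  99. ,  -1.2]), np.float64(0.13592631420123621))
```

Emit:
{"api": "send_rows", "payload": {
  "steps": [0,0,50,-1,0,0,0,98,-1,0,0,40,98,-1,0,0,80,98,-1,0,0,106,98,-1,0,0,115,98,-1,0,0,115,98,-1,0,32,115,98,-1,0]
}}

```text
t: 8.95
ee_pos: [570.1, 212.2, 27.3]
tcp_rot: [-0.06, 1.569, 0.06]
force: [1.4, -0.4, 0.7]
width: 0.317
```

Emit:
{"api": "send_rows", "payload": {
  "steps": [32,0,0,0,0,32,0,0,0,0,32,-40,0,0,0,32,-80,0,0,0,50,-120,0,0,0,94,-150,-40,-10,0,94,-150,-40,-20,0,94,-150,-40,-30,0]
}}

```text
t: 9.75
ee_pos: [542.8, 168.8, 177.3]
tcp_rot: [-0.058, 1.568, 0.058]
force: [-0.4, 0.9, 0.1]
width: 0.645
```

Emit:
{"api": "send_rows", "payload": {
  "steps": [70,0,0,0,0]
}}

```text
t: 9.85
ee_pos: [541.3, 170.1, 176.2]
tcp_rot: [-0.061, 1.571, 0.061]
force: [0.2, -0.7, 0.8]
width: 0.722
```

Run:
```python
from h import *
c=bot.camera_model('wrist'); p,d=save('wrist','w5.png'); s=bot.get_state(); print(s['ee_pos'],s['tcp_rot'],s['t'],s['width']*94,s['force'])
print(np.array(c['pose']).round(3).tolist())
for t in ['tray_floor','tray_lip','tray_grip','tray_collar1_center']:
  for r in bot.spot_point(t,'wrist')+bot.spot_point(t,'top'): print(t,np.round(r['position'],1),r['conf'])
```

```text
[541.97264716 170.33310015 175.97444295] [-0.06105357  1.57075561  0.06089762] 9.9 69.10834585908984 [ 0.00387619 -0.23113029 -0.06090429]
[[0.997, -0.077, -0.017, 537.612], [0.079, 0.967, 0.243, 239.458], [-0.002, -0.244, 0.97, 341.021], [0.0, 0.0, 0.0, 1.0]]
tray_floor [549.7 219.1   5.3] 0.7
tray_floor [546.1 216.5   6.8] 0.71
tray_lip [555.2 128.6  11.6] 0.62
tray_lip [570.1 212.7  19.5] 0.2
tray_lip [551.3 126.6  14.5] 0.74
tray_grip [539.2 306.6  84.8] 0.95
tray_grip [ 7.443e+02  1.976e+02 -3.000e-01] 0.33
tray_grip [538.7 307.6  80.7] 0.98
tray_collar1_center [508.7 249.4  21.7] 0.96
tray_collar1_center [507.2 250.1  22.4] 0.46
```

View pics/w5.png

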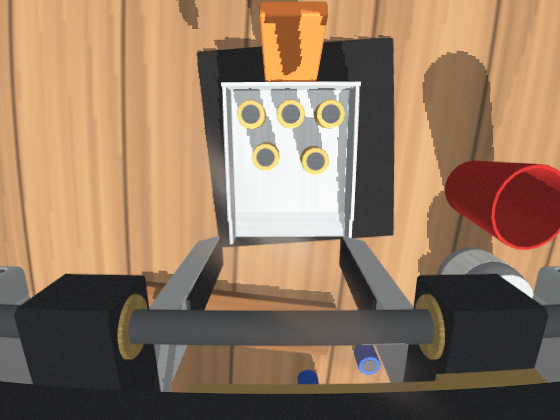

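```bash
cat >> h.py <<'E'
def cloud(cam,d,c):
    K=np.array(c['intrinsics']); v,u=np.mgrid[0:420,0:560]; D=np.array([c['k1'],0,0,0,0.])
    s=cv2.undistortPoints(np.c_[u.ravel(),v.ravel()].astype(float)[:,None],K,D)[:,0]
    T=np.array(c['pose']); P=np.c_[s[:,0],-s[:,1],-np.ones(len(s))]*d.reshape(-1,1)
    return (P@T[:3,:3].T+T[:3,3]).reshape(420,560,3)
E
python3 - <<'E'
from h import *
for cam in ['top','scene']:
    c=bot.camera_model(cam); p,d=bot.snapshot(cam); W=cloud(cam,d,c)
    m=(d>0)&(abs(W[...,2]-130)<6)&(abs(W[...,0]-496)<170)&(abs(W[...,1]+272)<170)
    q=W[m]; print(cam,len(q),cv2.minAreaRect(q[:,:2].astype(np.float32)),q[:,2].mean())
    h=cv2.cvtColor(p,cv2.COLOR_RGB2HSV); m=cv2.inRange(h,(5,170,120),(17,255,255))>0
    m&=(d>0)&(abs(W[...,0]-540)<60)&(abs(W[...,1]-305)<60)&(W[...,2]>40); q=W[m]
    if len(q)>20: print('handle',len(q),q.mean(0).round(1),q.min(0).round(1),q.max(0).round(1),np.median(q[:,0]))
c=bot.camera_model('wrist'); p,d=bot.snapshot('wrist'); W=cloud('wrist',d,c)
h=cv2.cvtColor(p,cv2.COLOR_RGB2HSV); m=cv2.inRange(h,(3,170,60),(17,255,255))>0
m&=(d>0)&(abs(W[...,0]-540)<60)&(abs(W[...,1]-305)<60)&(W[...,2]>40); q=W[m]
print('handle w',len(q),q.mean(0).round(1),q.min(0).round(1),q.max(0).round(1))
for z in (60,80,95,103):
    k=q[abs(q[:,2]-z)<4]; 
    if len(k): print(z,k[:,0].min().round(1),k[:,0].max().round(1),k[:,1].mean().round(1))
k=q[q[:,2]>100]; print(cv2.minAreaRect(k[:,:2].astype(np.float32)))
print(bot.get_state()['ee_pos'],tool([540,306,79],4.4))
E
```

```text
top 5082 ((498.4963684082031, -275.55084228515625), (243.40704345703125, 242.4416961669922), 89.5999984741211) 129.67299420734955
scene 3444 ((498.63922119140625, -273.2454833984375), (242.9204864501953, 248.33401489257812), 89.33123016357422) 128.71665562315957
handle 465 [544.8 299.3  77.2] [516.5 281.1  41.8] [565.6 323.3 110.9] 545.5160162256598
handle w 2540 [539.2 304.6  91. ] [516.9 277.4  40. ] [564.4 322.5 110. ]
60 519.7 564.0 288.4
80 518.7 562.7 297.5
95 517.8 562.2 304.7
103 516.9 561.8 313.6
((539.3018798828125, 313.25909423828125), (44.24866485595703, 15.513803482055664), 5.195789813995361)
[542.88767196 169.84582496 176.44264825] (array([ 97.5, 136. ,   7.5]), np.float64(-0.013283289767070772))
```

Emit:
{"api": "send_rows", "payload": {
  "steps": [70,0,50,8,0.6,70,0,100,8,0.6,70,0,136,8,0.6,70,20,136,8,0.6,70,60,136,8,0.6,70,90,136,8,0.6,70,97,136,8,0.6,70,97,136,8,0.6]
}}

```text
t: 11.25
ee_pos: [540.0, 305.9, 79.0]
tcp_rot: [-0.052, 1.572, 0.052]
force: [0.2, 0.2, 0.7]
width: 0.746
```

Emit:
{"api": "send_rows", "payload": {
  "steps": [70,0,0,0,0,40,0,0,0,0,0,0,0,0,0,0,0,0,0,0,0,0,0,0,0]
}}

```text
t: 11.75
ee_pos: [540.6, 306.1, 80.1]
tcp_rot: [-0.052, 1.57, 0.052]
force: [-2.1, -0.4, 6.0]
width: 0.474
```

Emit:
{"api": "send_rows", "payload": {
  "steps": [0,0,0,0,0,0,-6,0,0,0,0,-12,0,0,0,0,-12,0,0,0,0,-12,0,0,0]
}}

```text
t: 12.25
ee_pos: [540.4, 305.9, 91.6]
tcp_rot: [-0.052, 1.57, 0.052]
force: [0.1, -0.7, -6.1]
width: 0.475
```

Run:
```python
from h import *
s=bot.get_state(); print(s['ee_pos'],s['t'],s['width']*94,s['force'],s['moment'],s['q'])
c=bot.camera_model('wrist'); p,d=save('wrist','w6.png'); W=cloud('wrist',d,c)
h=cv2.cvtColor(p,cv2.COLOR_RGB2HSV)
c=bot.camera_model('top'); p,d=save('top','t6.png'); W=cloud('top',d,c)
m=(d>0)&(abs(W[...,0]-550)<50)&(abs(W[...,1]-190)<32)&(W[...,2]<30)
q=W[m]; A=np.c_[q[:,:2]-[550,190],np.ones(len(q))]; sol=np.linalg.lstsq(A,q[:,2],rcond=None)[0]; print(len(q),sol, 'slope deg',np.degrees(np.arctan(sol[:2])))
for t in ['tray_lip','tray_floor']: print([(np.round(r['position'],1),r['conf']) for r in bot.spot_point(t,'top')+bot.spot_point(t,'wrist')])
```

```text
[540.41556084 305.89433117  91.55519217] 12.25 44.646339691123934 [ 0.14968304 -0.71456378 -6.066642  ] [ 0.42481145 -0.05157868 -0.01331933] [-0.19556583  0.53544666 -0.55786476  1.81037251  0.35319611  0.896092
 -0.8485097 ]
1005 [-6.69892577e-03  3.41671277e-02  1.52580221e+01] slope deg [-0.38381443  1.95687097]
[(array([548.2, 130.5,  22.9]), 0.73), (array([ 497.7, -268. ,  129.3]), 0.39)]
[(array([547.6, 220.4,  19.1]), 0.87)]
```

Emit:
{"api": "send_rows", "payload": {
  "steps": [0,-5,0,0,0,0,-15,0,0,0.5,0,-30,0,0,1.2,0,-48,0,0,2,0,-68,0,0,2.8,0,-88,0,0,3.6,0,-106,0,0,4.2,0,-120,0,0,4.6]
}}

```text
t: 13.35
ee_pos: [540.6, 306.3, 214.1]
tcp_rot: [0.013, 1.569, -0.011]
force: [0.4, -0.3, -6.5]
width: 0.477
```

Emit:
{"api": "send_rows", "payload": {
  "steps": [0,-8,0,0,0,0,-12,0,0,0,0,-14,0,0,0]
}}

```text
t: 13.65
ee_pos: [540.3, 305.9, 225.6]
tcp_rot: [0.011, 1.571, -0.011]
force: [0.6, 0.2, -7.1]
width: 0.479
```

Run:
```python
from h import *
s=bot.get_state(); print(s['ee_pos'],s['tcp_rot'],s['t'],s['width']*94,s['force'],s['moment'])
print(tool([498.5,-172,226],-0.8),tool([498.5,-172,226],0))
c=bot.camera_model('top'); p,d=save('top','t7.png'); W=cloud('top',d,c)
m=(d>0)&(abs(W[...,0]-540)<48)&(abs(W[...,1]-185)<32)&(W[...,2]<185)&(W[...,2]>130)
q=W[m]; A=np.c_[q[:,:2]-[540,185],np.ones(len(q))]; sol=np.linalg.lstsq(A,q[:,2],rcond=None)[0]; print(len(q),sol, 'slope deg',np.degrees(np.arctan(sol[:2])))
for t in ['tray_lip','tray_floor']: print([(np.round(r['position'],1),r['conf']) for r in bot.spot_point(t,'top')])
```

```text
[540.32312382 305.86630422 225.56345355] [ 0.01105368  1.57089723 -0.01123227] 13.65 45.02503567646543 [ 0.5518078   0.24832826 -7.08574072] [ 0.41091763 -0.11027419 -0.03241077]
(array([-4.000e-01, -4.784e+02, -3.500e+01]), np.float64(-0.012880306231395293)) (array([-4.000e-01, -4.784e+02, -3.500e+01]), np.float64(-0.8128803077849133))
1604 [4.81055097e-03 3.13508647e-01 1.49742244e+02] slope deg [ 0.27562214 17.40665914]
[(array([538.1, 127.9, 150.2]), 0.63), (array([758.2, -31.4,   2.1]), 0.61), (array([762.6,  97.3,   2.1]), 0.33)]
[(array([541.6, 221. , 148.9]), 0.75)]
```

Run:
```python
from h import *
c=bot.camera_model('top'); p,d=bot.snapshot('top'); W=cloud('top',d,c)
for y in range(120,300,8):
    m=(d>0)&(abs(W[...,0]-540)<8)&(abs(W[...,1]-y)<4)&(W[...,2]>90)
    if m.sum(): print(y,W[m][:,2].min().round(1),np.median(W[m][:,2]).round(1))
print(bot.get_state()['force'])
```

```text
128 146.2 149.3
136 144.6 148.3
144 143.6 146.8
152 142.3 144.9
160 142.2 144.7
168 141.9 144.7
176 141.8 144.6
184 142.2 145.8
192 142.3 145.6
200 143.8 146.5
208 143.7 146.6
216 145.0 147.1
224 143.8 619.8
232 143.6 630.5
240 144.6 648.9
248 174.4 648.7
256 173.4 447.6
264 174.2 177.3
272 146.8 150.9
280 146.5 321.6
288 184.4 200.1
296 204.4 218.5
[ 0.80941706  0.79684955 -6.59341772]
```

Emit:
{"api": "send_rows", "payload": {
  "steps": [0,0,-6,-0.4,0,0,0,-18,-1.3,0,0,0,-36,-2.6,0,0,0,-58,-4.2,0,0,0,-82,-6,0,0,0,-106,-7.8,0,0,0,-130,-9.5,0,0,0,-154,-11.3,0]
}}

```text
t: 14.65
ee_pos: [526.4, 149.4, 225.5]
tcp_rot: [0.012, 1.571, -0.013]
force: [0.4, -0.4, -5.8]
width: 0.476
```

Emit:
{"api": "send_rows", "payload": {
  "steps": [0,0,-24,-1.8,0,0,0,-48,-3.5,0,0,0,-72,-5.3,0,0,0,-96,-7,0,0,0,-120,-8.8,0,0,0,-144,-10.5,0,0,0,-168,-12.3,0,0,0,-192,-14,0]
}}

```text
t: 15.45
ee_pos: [509.0, -42.0, 225.6]
tcp_rot: [0.012, 1.571, -0.013]
force: [1.5, -0.7, -6.7]
width: 0.476
```

Emit:
{"api": "send_rows", "payload": {
  "steps": [0,0,-24,-1.8,0,0,0,-48,-3.5,0,0,0,-72,-5.3,0,0,0,-94,-6.9,0,0,0,-112,-8.2,0,0,0,-124,-9.1,0,0,0,-130,-9.5,0,0,0,-132,-9.7,0]
}}

```text
t: 16.25
ee_pos: [498.2, -172.0, 225.5]
tcp_rot: [0.012, 1.571, -0.012]
force: [-0.9, 0.3, -6.9]
width: 0.478
```

Run:
```python
from h import *
s=bot.get_state(); print(s['ee_pos'],s['tcp_rot'],s['t'],s['width']*94,s['force'],s['moment'],s['q'])
c=bot.camera_model('top'); p,d=bot.snapshot('top'); W=cloud('top',d,c)
cv2.imwrite('pics/t8.png',cv2.resize(p[130:330,310:530],None,fx=3,fy=3)[:,:,::-1])
for y in range(-365,-190,12):
    m=(d>0)&(abs(W[...,0]-499)<14)&(abs(W[...,1]-y)<5)&(W[...,2]>90)&(W[...,2]<330)
    if m.sum(): print(y,W[m][:,2].min().round(1),np.median(W[m][:,2]).round(1))
```

```text
[ 498.16989408 -171.98486114  225.49487722] [ 0.01189253  1.57085221 -0.01175903] 16.25 44.970232147163266 [-0.94670299  0.32983645 -6.91129673] [ 0.45221632 -0.11057247  0.00089284] [ 0.53650616  0.20187083 -0.37068206  1.90970011  0.08399239  1.04503455
  0.11540689]
-197 90.8 93.9
```

View pics/t8.png

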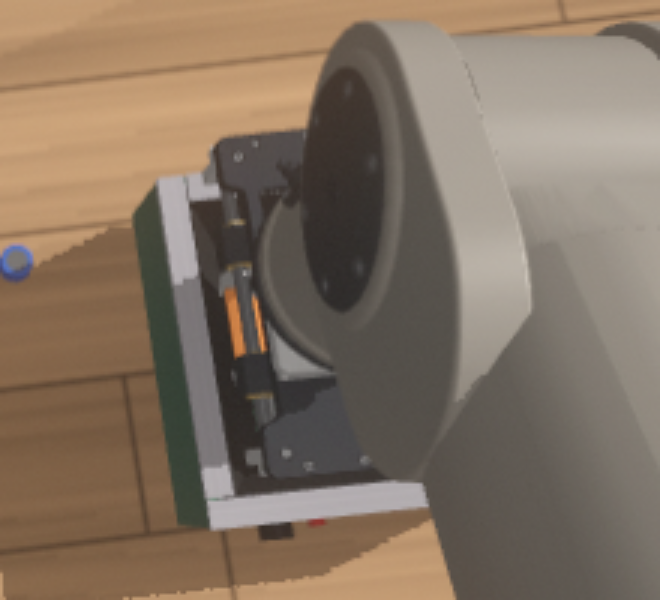

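Emit:
{"api": "send_rows", "payload": {
  "steps": [0,4,-1,0,0,0,12,-3,0,0,0,22,-5,0,0,0,32,-6,0,0,0,40,-6,0,0,0,45,-6,0,0,0,46.5,-6,0,0,0,46.5,-6,0,0]
}}

```text
t: 17.1
ee_pos: [498.5, -177.4, 178.9]
tcp_rot: [0.011, 1.571, -0.011]
force: [-0.1, 0.6, -5.8]
width: 0.473
```

Emit:
{"api": "send_rows", "payload": {
  "steps": [0,0,-3,0,0,0,0,-6,0,0,0,0,-9,0,0,0,0,-9,0,0]
}}

```text
t: 17.5
ee_pos: [498.5, -186.6, 179.2]
tcp_rot: [0.012, 1.57, -0.011]
force: [0.1, 1.7, -6.1]
width: 0.476
```

Run:
```python
from h import *
s=bot.get_state(); print(s['ee_pos'],s['tcp_rot'],s['t'],s['width']*94,s['force'],s['moment'])
c=bot.camera_model('scene'); p,d=bot.snapshot('scene')
cv2.imwrite('pics/s9.png',cv2.resize(p[60:320,20:300],None,fx=2.5,fy=2.3)[:,:,::-1])
for t in ['tray_lip','tray_floor','tray_grip']: print(t,[(np.round(r['position'],1),r['conf']) for r in bot.spot_point(t,'scene')])
```

```text
[ 498.5236841  -186.63122527  179.24462748] [ 0.01164508  1.57037319 -0.01120479] 17.5 44.770181604411846 [ 0.10007297  1.71119551 -6.146509  ] [ 0.6126066  -0.05362149 -0.00398366]
tray_lip [(array([ 498.6, -357.4,   99. ]), 0.72)]
tray_floor [(array([ 473.9, -275.3,  107.8]), 0.65), (array([ 491.4, -268. ,   98.4]), 0.56)]
tray_grip [(array([ 496.9, -186.5,  183. ]), 0.56)]
```

Emit:
{"api": "send_rows", "payload": {
  "steps": [0,-4,-5,0,0,0,-11,-9,0,0,0,-17,-12,0,0,0,-17,-12,0,0]
}}

```text
t: 18.1
ee_pos: [498.4, -199.0, 196.8]
tcp_rot: [0.011, 1.57, -0.012]
force: [0.0, 2.5, -2.7]
width: 0.476
```

Run:
```python
from h import *
s=bot.get_state(); print(s['ee_pos'],s['t'],s['width']*94,s['force'],s['moment'])
c=bot.camera_model('scene'); p,d=bot.snapshot('scene'); cv2.imwrite('pics/s10.png',p[:,:,::-1])
for t in ['tray_lip','tray_floor','tray_grip']: print(t,[(np.round(r['position'],1),r['conf']) for r in bot.spot_point(t,'scene')])
```

```text
[ 498.44843894 -198.95051276  196.76879683] 18.1 44.720554379406735 [ 0.02891714  2.54144157 -2.73198326] [ 0.65824759  0.04633275 -0.07828275]
tray_lip [(array([ 495.8, -358.2,  100.9]), 0.81)]
tray_floor [(array([ 491.5, -270. ,  106. ]), 0.92), (array([ 7.619e+02, -2.710e+01,  7.000e-01]), 0.26)]
tray_grip [(array([ 496.3, -197.6,  198.6]), 0.98), (array([ 522.4, -277.5,  119.5]), 0.33)]
```

Emit:
{"api": "send_rows", "payload": {
  "steps": [0,-7,-4.5,0,0,0,-15,-10,0,0,0,-22,-15.5,0,0,0,-30,-22,0,0,0,-30,-22,0,0]
}}

```text
t: 18.8
ee_pos: [498.2, -221.7, 227.3]
tcp_rot: [0.012, 1.569, -0.013]
force: [0.3, 0.0, -5.7]
width: 0.476
```

Run:
```python
from h import *
s=bot.get_state(); print(s['ee_pos'],s['t'],s['width']*94,s['force'],s['moment'])
c=bot.camera_model('scene'); p,d=bot.snapshot('scene'); cv2.imwrite('pics/s11.png',cv2.resize(p[60:320,20:300],None,fx=2.5,fy=2.3)[:,:,::-1])
for t in ['tray_lip','tray_floor','tray_grip']: print(t,[(np.round(r['position'],1),r['conf']) for r in bot.spot_point(t,'scene')])
```

```text
[ 498.19531483 -221.70723305  227.29206849] 18.8 44.721388744815236 [ 0.26174248  0.02658844 -5.71858673] [ 0.09550837 -0.11247887  0.047888  ]
tray_lip [(array([ 497.2, -365.3,  107.2]), 0.74), (array([ 500.2, -249.4,  151.4]), 0.66)]
tray_floor [(array([ 490.6, -276.3,  130.4]), 0.75)]
tray_grip [(array([ 499.5, -217.8,  227.7]), 0.7)]
```

View pics/s11.png

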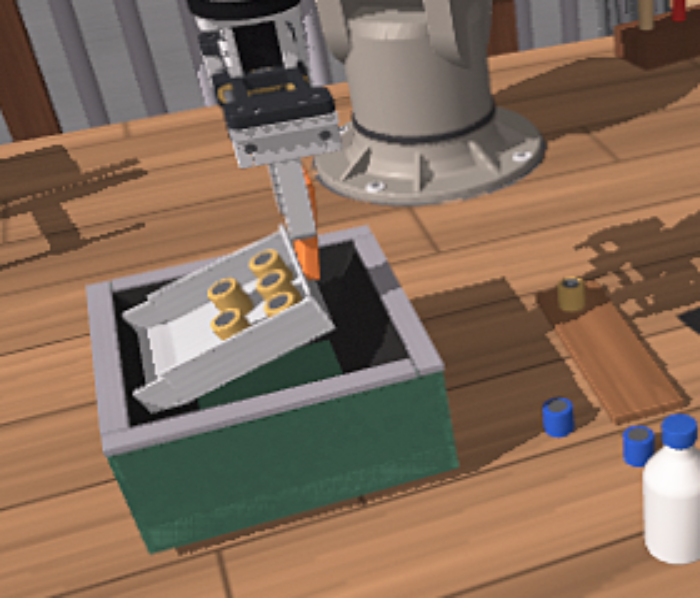

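Emit:
{"api": "send_rows", "payload": {
  "steps": [0,0,5,0,0,0,3,11,0,0,0,8,15,0,0,0,15,15,0,0,0,21,15,0,0,0,23,15,0,0,0,23,12,0,0,0,23,12,0,0]
}}

```text
t: 19.8
ee_pos: [498.1, -208.8, 203.1]
tcp_rot: [0.012, 1.571, -0.011]
force: [-0.0, 0.8, -5.8]
width: 0.475
```

Run:
```python
from h import *
s=bot.get_state(); print(s['ee_pos'],s['t'],s['width']*94,s['force'],s['moment'])
bot.snapshot('scene')
for t in ['tray_lip','tray_floor','tray_grip']: print(t,[(np.round(r['position'],1),r['conf']) for r in bot.spot_point(t,'scene')])
```

```text
[ 498.11378865 -208.84059866  203.0545491 ] 19.8 44.61822356140186 [-0.03070873  0.80370358 -5.77430528] [ 0.32257806 -0.10602257 -0.01904032]
tray_lip [(array([ 495.7, -351.1,   83.8]), 0.97)]
tray_floor [(array([ 492. , -262.1,  103.2]), 0.62)]
tray_grip [(array([ 498.3, -202.5,  207.3]), 0.82)]
```

Emit:
{"api": "send_rows", "payload": {
  "steps": [0,-10,-11,0,0,0,-21,-23,0,0,0,-27,-31,0,0,0,-33,-39,0,0,0,-39,-48,0,0,0,-44,-57,0,0,0,-50,-69,0,0,0,-55,-81,0,0]
}}

```text
t: 20.8
ee_pos: [496.8, -291.0, 258.6]
tcp_rot: [0.011, 1.571, -0.012]
force: [-0.2, 0.5, -4.5]
width: 0.467
```

Run:
```python
from h import *
s=bot.get_state(); print(s['ee_pos'],s['t'],s['width']*94,s['force'],s['moment'])
p,d=bot.snapshot('scene'); cv2.imwrite('pics/s12.png',cv2.resize(p[60:320,20:300],None,fx=2.5,fy=2.3)[:,:,::-1])
for t in ['tray_lip','tray_floor','tray_grip']: print(t,[(np.round(r['position'],1),r['conf']) for r in bot.spot_point(t,'scene')])
```

```text
[ 496.76491688 -290.97918122  258.55491174] 20.8 43.88283119582855 [-0.16086572  0.51681345 -4.50957146] [ 0.26062722 -0.04585436  0.02134736]
tray_lip [(array([ 496. , -308.6,   77.3]), 0.56)]
tray_floor [(array([ 470.4, -333.6,   71.6]), 0.6), (array([ 493.3, -252.7,  145.9]), 0.58), (array([ 495.2, -316.3,   84.5]), 0.57)]
tray_grip [(array([ 498.2, -273.6,  267.5]), 0.97)]
```

Emit:
{"api": "send_rows", "payload": {
  "steps": [0,-3,8,0,0,0,-6,20,0,0,0,-8,32,0,0,0,-8,40,0,0,0,-8,40,0,0,0,-8,40,0,0]
}}

```text
t: 21.6
ee_pos: [497.5, -249.3, 266.1]
tcp_rot: [0.011, 1.571, -0.011]
force: [-0.2, -0.3, -2.7]
width: 0.464
```

Run:
```python
from h import *
s=bot.get_state(); print(s['ee_pos'],s['t'],s['width']*94,s['force'],s['moment'])
p,d=bot.snapshot('scene'); cv2.imwrite('pics/s13.png',cv2.resize(p[60:320,20:300],None,fx=2.5,fy=2.3)[:,:,::-1])
for t in ['tray_lip','tray_floor','tray_grip']: print(t,[(np.round(r['position'],1),r['conf']) for r in bot.spot_point(t,'scene')])
```

```text
[ 497.52935671 -249.31808039  266.08806966] 21.6 43.647430941232415 [-0.24047071 -0.33908973 -2.74783044] [-0.03711989 -0.06038778  0.03201878]
tray_lip [(array([ 499.4, -284.4,   86.2]), 0.95)]
tray_floor [(array([ 494.4, -223.7,  152.3]), 0.57)]
tray_grip [(array([ 498.5, -230.7,  272.9]), 0.75)]
```

View pics/s13.png

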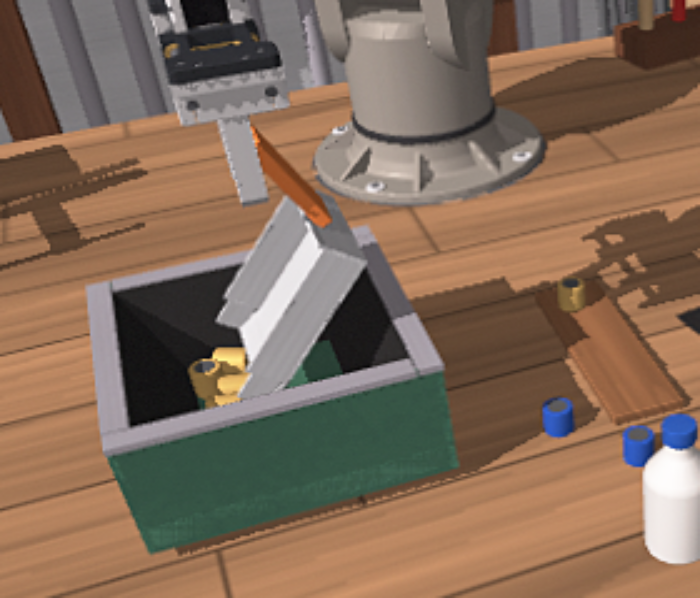

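Emit:
{"api": "send_rows", "payload": {
  "steps": [0,-4,0,0,0,0,-12,0,0,0,0,-23,0,0,0,0,-35,0,0,0,0,-47,0,0,0,0,-59,0,0,0,0,-68,0,0,0,0,-74,0,0,0]
}}

```text
t: 22.6
ee_pos: [497.7, -249.5, 341.1]
tcp_rot: [0.011, 1.57, -0.011]
force: [0.1, 0.0, -3.1]
width: 0.464
```

Run:
```python
from h import *
s=bot.get_state(); print(s['ee_pos'],s['t'],s['width']*94,s['force'],s['moment'],s['q'])
p,d=bot.snapshot('scene'); cv2.imwrite('pics/s14.png',p[:,:,::-1])
for t in ['tray_lip','tray_floor','tray_grip','tray_collar1_center']: print(t,[(np.round(r['position'],1),r['conf']) for r in bot.spot_point(t,'scene')])
c=bot.camera_model('scene'); W=cloud('scene',d,c); h=cv2.cvtColor(p,cv2.COLOR_RGB2HSV)
m=(cv2.inRange(h,(18,90,60),(32,255,255))>0)&(d>0)&(abs(W[...,0]-498)<110)&(abs(W[...,1]+274)<110)&(W[...,2]<140)&(W[...,2]>40); print('gold in tub',m.sum(),W[m].min(0),W[m].max(0))
m=(cv2.inRange(h,(5,170,60),(17,255,255))>0)&(d>0)&(abs(W[...,0]-498)<60)&(abs(W[...,1]+240)<90)&(W[...,2]>200); q=W[m]; print('handle',m.sum(),q.min(0),q.max(0),q[q[:,2].argmax()],q[q[:,2].argmin()])
```

```text
[ 497.65881103 -249.53323127  341.09205915] 22.6 43.65086249005298 [ 0.13119519  0.02177828 -3.09567094] [-0.01264064 -0.04539001  0.03948362] [ 0.63370255  0.16188805 -0.32414649  1.69864528  0.05352897  1.28888916
  0.28440207]
tray_lip [(array([ 499.1, -290.5,  163.7]), 0.55), (array([ 470.9, -322.1,   60.3]), 0.52), (array([ 520. , -309. ,   57.3]), 0.46)]
tray_floor [(array([ 497. , -224.3,  227.5]), 0.73)]
tray_grip [(array([ 500. , -233. ,  350.4]), 0.72)]
tray_collar1_center []
gold in tub 473 [ 428.68974192 -331.88660391   50.42913644] [ 526.61711105 -279.81905592   78.53959554]
handle 364 [ 480.57633285 -238.5559583   292.34174908] [ 523.75985819 -202.03960281  371.39294512] [ 516.07122427 -234.95386131  371.39294512] [ 519.23364944 -206.41321882  292.34174908]
```

Emit:
{"api": "send_rows", "payload": {
  "steps": [0,0,2,0.2,0,0,0,6,0.7,0,0,0,12,1.4,0,0,0,20,2.4,0,0,0,30,3.6,0,0,0,42,5,0,0,0,56,6.7,0,0,0,72,8.6,0]
}}

```text
t: 23.65
ee_pos: [507.3, -176.2, 340.1]
tcp_rot: [0.011, 1.571, -0.011]
force: [-0.1, 0.7, -1.9]
width: 0.466
```

Emit:
{"api": "send_rows", "payload": {
  "steps": [0,0,18,2.2,0,0,0,36,4.3,0,0,0,54,6.5,0,0,0,72,8.6,0,0,0,90,10.8,0,0,0,108,13,0,0,0,126,15.1,0,0,0,144,17.3,0]
}}

```text
t: 24.45
ee_pos: [526.4, -32.0, 340.1]
tcp_rot: [0.011, 1.571, -0.011]
force: [-1.3, -0.4, -3.7]
width: 0.463
```

Emit:
{"api": "send_rows", "payload": {
  "steps": [0,0,18,2.2,0,0,0,36,4.3,0,0,0,54,6.5,0,0,0,72,8.6,0,0,0,90,10.8,0,0,0,108,13,0,0,0,126,15.1,0,0,0,144,17.3,0]
}}

```text
t: 25.25
ee_pos: [545.4, 111.7, 340.1]
tcp_rot: [0.011, 1.571, -0.011]
force: [-0.4, 0.1, -2.9]
width: 0.463
```

Emit:
{"api": "send_rows", "payload": {
  "steps": [0,0,16,1.9,0,0,0,30,3.6,0,0,0,41,4.9,0,0,0,49,5.9,0,0,0,54,6.5,0,0,0,57,6.8,0,0,0,59,7,0,0,0,59,7,0]
}}

```text
t: 26.05
ee_pos: [553.7, 168.6, 340.0]
tcp_rot: [0.011, 1.571, -0.011]
force: [0.9, 0.6, -2.2]
width: 0.466
```

Run:
```python
from h import *
s=bot.get_state(); print(s['ee_pos'],s['t'],s['width']*94,s['force'],s['moment'])
p,d=bot.snapshot('scene'); cv2.imwrite('pics/s15.png',p[:,:,::-1])
for t in ['tray_lip','tray_floor','tray_grip']: print(t,[(np.round(r['position'],1),r['conf']) for r in bot.spot_point(t,'scene')])
c=bot.camera_model('scene'); W=cloud('scene',d,c); h=cv2.cvtColor(p,cv2.COLOR_RGB2HSV); g=s['ee_pos']
m=(cv2.inRange(h,(5,170,60),(17,255,255))>0)&(d>0)&(abs(W[...,0]-g[0])<60)&(abs(W[...,1]-g[1]-20)<70)&(abs(W[...,2]-g[2])<70); q=W[m]; print('handle',m.sum(),q.min(0),q.max(0),q[q[:,2].argmax()],q[q[:,2].argmin()])
m=(d>0)&(abs(W[...,0]-g[0])<75)&(W[...,1]>g[1]-90)&(W[...,1]<g[1]+60)&(W[...,2]>60)&(W[...,2]<g[2]-45); q=W[m]; print('tray low',q[q[:,2].argsort()[:200:20]].round(0).tolist())
```

```text
[553.69237334 168.61976717 340.0011497 ] 26.05 43.84067921112599 [ 0.87371527  0.56337321 -2.17869392] [-0.03571488 -0.08026888 -0.0610606 ]
tray_lip [(array([554.3, 129.4, 159.9]), 0.92)]
tray_floor [(array([550. , 191.7, 225.9]), 0.64)]
tray_grip [(array([553. , 185.5, 347.7]), 0.87)]
handle 255 [529.74895251 172.86761604 294.13091324] [581.96721375 216.74377644 369.7051161 ] [537.9803011  182.22105628 369.7051161 ] [577.10978256 214.70610128 294.13091324]
tray low [[497.0, 131.0, 162.0], [508.0, 131.0, 165.0], [511.0, 132.0, 166.0], [556.0, 131.0, 167.0], [518.0, 130.0, 168.0], [552.0, 136.0, 168.0], [498.0, 123.0, 169.0], [564.0, 137.0, 170.0], [533.0, 139.0, 170.0], [514.0, 137.0, 171.0]]
```

Emit:
{"api": "send_rows", "payload": {
  "steps": [0,4,0,0,-0.5,0,12,0,0,-1,0,24,0,0,-1.7,0,40,0,0,-2.4,0,58,0,0,-3.1,0,76,0,0,-3.8,0,94,0,0,-4.3,0,110,0,0,-4.6]
}}

```text
t: 27.05
ee_pos: [553.2, 168.5, 228.1]
tcp_rot: [-0.053, 1.571, 0.052]
force: [0.1, 0.1, -3.4]
width: 0.466
```

Emit:
{"api": "send_rows", "payload": {
  "steps": [0,12,0,0,0,0,22,0,0,0,0,30,0,0,0,0,36,0,0,0,0,39,0,0,0,0,40,0,0,0,0,40,0,0,0]
}}

```text
t: 27.75
ee_pos: [553.8, 168.9, 190.2]
tcp_rot: [-0.052, 1.57, 0.052]
force: [0.2, 1.0, -2.6]
width: 0.469
```

Run:
```python
from h import *
s=bot.get_state(); print(s['ee_pos'],s['tcp_rot'],s['t'],s['width']*94,s['force'],s['moment'])
p,d=bot.snapshot('scene'); cv2.imwrite('pics/s16.png',p[:,:,::-1])
for t in ['tray_lip','tray_floor','tray_grip','mat']: print(t,[(np.round(r['position'],1),r['conf']) for r in bot.spot_point(t,'scene')])
```

```text
[553.79726038 168.8998959  190.24897778] [-0.05175068  1.56978562  0.05203715] 27.75 44.04429681191574 [ 0.19125141  0.95018166 -2.64664079] [-0.09542924 -0.04568803  0.00294256]
tray_lip [(array([557.3, 126.3,  12.6]), 0.96)]
tray_floor [(array([547. , 189.9,  75.9]), 0.9), (array([ 500.1, -299.6,   59.3]), 0.55)]
tray_grip [(array([552.6, 187.1, 195.5]), 0.74)]
mat [(array([556.9, 219.6,  -3.4]), 0.71)]
```

Emit:
{"api": "send_rows", "payload": {
  "steps": [0,4,0,0,0,0,6,3,0,0,0,9,11,0,0,0,12,22,0,0,0,17,34,0,0,0,22,46,0,0,0,22,46,0,0]
}}

```text
t: 28.7
ee_pos: [549.9, 217.3, 167.4]
tcp_rot: [-0.053, 1.571, 0.055]
force: [0.1, 0.6, 1.2]
width: 0.47
```

Run:
```python
from h import *
s=bot.get_state(); print(s['ee_pos'],s['t'],s['width']*94,s['force'],s['moment'])
p,d=bot.snapshot('scene'); cv2.imwrite('pics/s17.png',p[:,:,::-1])
for t in ['tray_lip','tray_floor','tray_grip']: print(t,[(np.round(r['position'],1),r['conf']) for r in bot.spot_point(t,'scene')])
```

```text
[549.89159577 217.29207881 167.38370317] 28.7 44.14521866559095 [0.14823171 0.63355041 1.22989121] [ 0.1698848  -0.16038329 -0.00497966]
tray_lip [(array([556.1, 135.8,   7.9]), 0.89)]
tray_floor [(array([545.8, 210. ,  53.7]), 0.98)]
tray_grip [(array([553.8, 229.6, 168.8]), 0.8), (array([ 469. , -321. ,   61.8]), 0.68)]
```

Emit:
{"api": "send_rows", "payload": {
  "steps": [0,8,10,0,0,0,16,21,0,0,0,24,31,0,0,0,32,41,0,0,0,41,50,0,0,0,51,59,0,0,0,60,66,0,0,0,60,66,0,0]
}}

```text
t: 29.7
ee_pos: [545.2, 281.1, 106.4]
tcp_rot: [-0.053, 1.572, 0.052]
force: [-0.2, -0.2, -0.1]
width: 0.257
```

Run:
```python
from h import *
s=bot.get_state(); print(s['ee_pos'],s['t'],s['width']*94,s['force'],s['moment'])
p,d=bot.snapshot('scene'); cv2.imwrite('pics/s18.png',p[:,:,::-1])
for t in ['tray_lip','tray_floor','tray_grip']: print(t,[(np.round(r['position'],1),r['conf']) for r in bot.spot_point(t,'scene')])
```

```text
[545.24753301 281.13150491 106.36594872] 29.7 24.187417373437405 [-0.21202838 -0.17210508 -0.07040161] [ 0.01735442 -0.06371534 -0.01600716]
tray_lip [(array([557.7, 134. ,  16.5]), 0.62)]
tray_floor [(array([549.9, 223.2,  10. ]), 0.83), (array([ 496.5, -301.1,   60.7]), 0.53), (array([ 472. , -323.4,   60.4]), 0.41)]
tray_grip [(array([549.6, 314.1,  83.8]), 0.87)]
```

Emit:
{"api": "send_rows", "payload": {
  "steps": [24,-10,-10,0,0,24,-40,-20,0,0,24,-80,-20,0,0,24,-120,-40,0,0,24,-150,-90,0,0,24,-150,-140,0,0,24,-150,-190,0,0,24,-150,-220,0,0]
}}

```text
t: 30.7
ee_pos: [560.7, 56.7, 259.6]
tcp_rot: [-0.05, 1.568, 0.049]
force: [1.7, 0.1, -0.1]
width: 0.255
```

Emit:
{"api": "send_rows", "payload": {
  "steps": [24,-30,0,-50,0,24,-60,0,-90,0,24,-60,0,-90,0]
}}

```text
t: 31.0
ee_pos: [468.8, 54.4, 321.9]
tcp_rot: [-0.052, 1.565, 0.05]
force: [0.1, 0.2, -0.7]
width: 0.253
```

Run:
```python
from h import *
s=bot.get_state(); print(s['ee_pos'],s['t'],s['force'])
out=[]
for cam in ['top','scene']:
    c=bot.camera_model(cam); p,d=bot.snapshot(cam); W=cloud(cam,d,c); out.append(cv2.resize(p[110:330,110:530] if cam=='top' else p[130:350,30:450],(760,295)))
    h=cv2.cvtColor(p,cv2.COLOR_RGB2HSV)
    m=((cv2.inRange(h,(17,80,60),(33,255,255))>0)&(d>0)&(abs(W[...,0]-498)<140)&(abs(W[...,1]+274)<140)&(W[...,2]>30)).astype(np.uint8)
    q=W[m>0]; print(cam,'gold tub',len(q),q.min(0).round(),q.max(0).round())
    for y in range(140,270,16):
        k=(d>0)&(abs(W[...,0]-550)<25)&(abs(W[...,1]-y)<5)&(W[...,2]<100)
        if k.sum(): print(y,np.median(W[k][:,2]).round(1),end='; ')
    print()
    for t in ['tray_floor','tray_lip','tray_grip','mat','spare1_center','cup','bottle','tin']: print(t,[(np.round(r['position'],1).tolist(),round(r['conf'],2)) for r in bot.spot_point(t,cam)])
cv2.imwrite('pics/fin.png',np.vstack(out)[:,:,::-1])
```

```text
[468.79864817  54.44256743 321.93558704] 31.0 [ 0.10138218  0.21972408 -0.65162378]
top gold tub 873 [ 436. -341.   47.] [ 618. -157.  103.]

tray_floor [([451.4, -298.4, 62.8], 0.39)]
tray_lip [([549.7, 314.6, 81.4], 0.34)]
tray_grip [([549.7, 316.4, 81.1], 0.66)]
mat [([494.6, -297.0, 59.0], 0.33), ([544.6, -292.9, 65.6], 0.19)]
spare1_center []
cup [([740.1, 194.0, -1.1], 0.63)]
bottle [([761.2, -28.1, 1.3], 0.84)]
tin [([759.7, 96.1, 0.6], 0.63)]
scene gold tub 525 [ 429. -394.   49.] [ 618. -279.  130.]
140 10.9; 156 8.6; 172 7.0; 188 7.0; 204 7.5; 220 7.3; 236 7.3; 252 7.4; 268 7.5; 
tray_floor [([548.5, 223.9, 2.8], 0.96), ([520.5, -309.3, 59.9], 0.73), ([493.2, -275.2, 133.5], 0.15)]
tray_lip [([555.5, 132.9, 13.1], 0.58), ([468.4, -317.0, 60.7], 0.58)]
tray_grip [([546.4, 313.1, 83.5], 0.91)]
mat [([558.4, 218.7, 0.4], 0.56)]
spare1_center [([428.2, 20.3, 27.9], 0.63), ([466.7, -322.6, 62.4], 0.36)]
cup [([741.6, 196.4, 1.1], 0.81), ([501.6, 26.2, -0.0], 0.6), ([760.5, -31.5, -0.4], 0.38)]
bottle [([763.6, -28.6, -0.1], 0.71)]
tin []
```

View pics/fin.png

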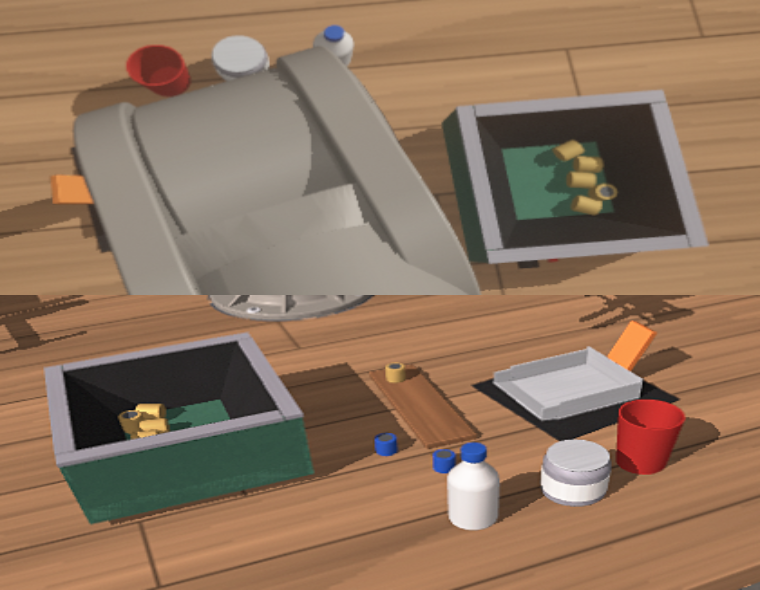

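```bash
python3 -c "
from rig import bot
print(bot.job_done(), bot.get_state()['t'])"
```

```text
the job is handed in; nothing more can be done
the job is handed in; nothing more can be done
```

The job is handed in, at about 31–32 s of the 72 s allowed. All five collars are in the tub's hopper, and the empty tray is back flat on its mat.

**What I did**
- **Loading:** I took the middle and far spares from the board and stood them in the tray. The near spare stayed on the board.
- **Tipping:** The moves cannot tilt the tool. So I gripped the handle across its 45 mm width, carried the tray level to the tub, and pushed its lip against the hopper's far wall so that it turned in the jaws. It reached an estimated 50°, with the lip about 45 mm below the rim, then I drew it back so the collars dropped out.
- **Setting down:** I lowered the lip onto the mat and laid the tray down along an arc.

**Last checks**
- The top view shows five collars in the hopper, well below the rim.
- The tray floor is level at 7.0–7.5 mm above the bench, about 10 mm from the mat's centre.
- The near spare stands on its board, within the 4–5 mm measuring spread of where it started.
- The cup and bottle were found at their start positions by both cameras, and the tin by the top one. The blue look-alikes show in the picture undisturbed.

**What did not go as planned**
- **Handle grip:** The task asks for 60 N or more, but this interface appears to give about half that. The handle slipped about 18 mm in the jaws while the tray was tipped.
- **Last of the lay-down:** The handle came out of the jaws partway through the final lowering, and the tray dropped the last bit onto the mat. It landed flat and in place.
- **Tilt angle:** The tray stayed below the suggested 65–75°, but the wrist force fell to about the tray's own weight, so it was empty.
- **Missed detections:** In the last pictures, the arm hid the tray and spare from the top camera, and the scene detector missed the tin, though the picture shows it in place.

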